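# Set the charging timer to four hours

## Task

On the bench stand three battery chargers, each with an hour dial that clicks once per hour. Set the dial of the charger that holds the lime-green battery pack to four hours: the fourth click clockwise from the red zero mark. Leave the other two dials as they are.

Things in the scene. Friction and masses are not known exactly. Their poses are not given: they have to be found in the camera images.
- dial_lime (a joint): Hour dial of the charger with the lime-green battery, in rad: 0 with its white pointer at the red zero mark (end stop), growing clockwise seen from above. Detents every 24 degrees (0.419 rad, 1 hour), each with a white mark, up to 8 hours (3.351, end stop); four hours is 1.676. Starts between 0.6 and 3.4 hours. A click takes about 0.1 N m; let go off a click, it settles near the closest one.
- dial_lime_grip (a point): Middle of that dial's black grip bar (46 x 14 mm, from 16 mm below to 18 mm above this point, on a 48 mm round skirt), on its upright axis, 80 mm above the bench. x: along the bar to its white pointer end, turning with the dial; z: up. Charger: fixed black box 190 x 130 x 55 mm; on its robot side the battery rises to 98 mm above the bench, its near face 67 mm from the dial's axis.
- dial_blue_pointer (a point): The pointer end of the same dial on the charger with the blue battery pack (23 mm from its axis, mid-height of the bar). A bystander: this dial must stay at the click where it is.
- dial_red_pointer (a point): The pointer end of the same dial on the charger with the red battery pack (23 mm from its axis, mid-height of the bar). A bystander: this dial must stay at the click where it is.
Not all that is in view belongs to the job. What is shaped like the part that bears dial_lime but turquoise is not meant.

How it is judged:
At the end, for the whole second after the job is handed in: The lime charger's dial rests at the fourth click (four hours), within 10 degrees, standing still (value of joint dial_lime between 1.501 and 1.851 rad and velocity of joint dial_lime between -0.1 and 0.1 rad/s); the robot touches nothing.
It fails at once if the blue charger's dial is turned (its pointer moves more than 7 mm, under one click) (distance of dial_blue_pointer from where it was at the start of the episode above 0.007 m).
It fails at once if the red charger's dial is turned (its pointer moves more than 7 mm, under one click) (distance of dial_red_pointer from where it was at the start of the episode above 0.007 m).
It also fails if it takes over 32 s, if anything falls off the work surface, if the arm or the gripper's body presses on something with over 40 N, if the wrist force passes 120 N, or if a joint passes its speed limit or range.

## Robot

A 6-joint arm with a two-finger parallel gripper is mounted at the origin on the work surface. World frame = base frame: x ahead of the robot, y to its left, z up, the work surface at z = 0. Lengths are in m, angles in rad, forces in N, time in s.
With the tool pointing down it reaches from about 0.35 to 0.975 m from the base axis. Payload 4.9 kg.
Tool frame: the origin (TCP) lies at the very end of the fingers, on their centre line; the grasp point (between the pads) lies 19 mm behind it; x points along the fingers, z is the direction in which the jaws open and shut, and the axes are right-handed (so a half turn about x gives the same grasp; the last joint's range is limited). The gripper opens to 85 mm and grips with 20 to 120 N. Pads are 22 mm wide; open, the fingers measure 114 mm over their backs; the gripper's body (76 mm by 85 mm) begins 54 mm behind the grasp point. The pads swing forward as they close: fully open they stand 13 mm farther back than shut.
Start: joints at [-1.333, 0.053, 1.613, -0, 1.476, -0.119], TCP at [0.218, -0.586, 0.231] pointing down, gripper open.
Joint ranges: [-3.01, 3.01], [-1.01, 2.22], [0.06, 2.58], [-1.02, 4.17], [0.09, 2.62], [-3.14, 3.14]. Speed limits (rad/s): [2.57, 2.57, 3.14, 3.14, 3.14, 3.14].

## Interface

Orientations are given as a unit quaternion [w, x, y, z].
In Python, from plant import manip, vision, job gives the robot as it stands.
- The arm moves only by the tool servo_tool, never from a script. Its arguments are lists of equal length, an entry for each row: "twist": the turn, a rotation vector about the world's x, y, z in rad, a list of three; "xyz": the shift along the world's x, y, z in cm, a list of three; "fingers": the opening, from 0 (shut) to 1 (fully open). In form: {"twist": [[wx, wy, wz], ...], "xyz": [[x, y, z], ...], "fingers": [fingers, ...]}. A call has 1 to 8 rows; each row shifts and turns the commanded pose from where the row before left it; what a row does not reach is not made up. A row lasts 1/8 s, in which the tool goes at most 62.5 mm and 10.7 degrees, less where a joint would pass 70% of its speed; a pose out of reach is approached as far as the arm can. A call with a gripper value outside its range is refused whole. The fingers move at their own pace and stop on an object; the grip force is fixed at half the most. Time passes only in rows, so rows that do not move let the fingers close. It gives the time, the measured TCP pose, the force and the opening at its end, in the units of the state.
- manip.state(): the state, without advancing time (a new reading comes with each control period).
- vision.grab_frame(name): name is "scene" or "top"; returns the picture (480x640x3 uint8, red, green, blue); there is no depth.
- vision.get_calibration(name): a dict with "camera_matrix" (3x3 intrinsics, pixels), "k1" (the pictures are not rectified: a ray, as slopes to the right and down, at radius r is drawn at 1 + k1 r^2 times it, then the intrinsics apply), "origin" and "orientation" of the camera in the world. Camera axes: x right, y up, looking along -z (the intrinsics and any distortion apply to the point x, -y, -z); pixel columns grow to the right and rows downward; lengths in m; the calibration is good to about 2 mm. A picture is of the moment at which its call begins. get_calibration takes no time and is no camera call.
- job.job_done(): hands the job in, once; it reports no verdict.
Trained networks look in the newest picture that a camera, given by its name, has taken for a name from the list of things; names that differ only in an ending like _2 or _b are one class to them, and where a whole thing is asked for, a point or a joint stands for the part that bears it (a point fixed in the world has none). Each returns a list of dicts, best first, with "score" (0 to 1); they miss things now and then, are a little off and sometimes report something else, mostly with a low value. They report only what shows in the picture. A call takes as long as a camera call. They do not tell look-alikes from the thing itself.
- vision.spot_in(camera, label): "extent" ([centre column, centre row, width, height] in pixels, round what is visible of it).
The state is a dict: "time": time; "joint_pos": joint angles; "joint_vel": joint speeds; "joint_efforts": joint torques, N m; "tool_pos": TCP position; "tool_rot": TCP orientation; "contact_force": force on the tool from outside, world axes, zero at the start; "ft_torque": the same for the moment, N m; "gripper_width": opening from 0.0 (shut) to 1.0 (fully open).
Only numpy, scipy, OpenCV 4.12 (cv2) and the standard library are available. Lean on these libraries where they do the work, as an engineer would, in place of code of your own. Each camera call takes 0.05 s, during which the arm holds its last target.

## Working session

There is one attempt and no reset: what is moved stays moved. The work goes in short steps, Python scripts to look and compute and a tool call to move; the robot and the scene stay as the last step left them, time stands still between calls to the robot, and variables do not carry over. Pictures are saved under pics/ and viewed, and the job is handed in when it is done.

Besides the shell and the picture viewer there is one more tool, called after "Call:" as name(argument=value, ...) on one line, values as JSON. servo_tool: Moves the arm, as the interface text tells. Its arguments: {"type":"object","properties":{"twist":{"type":"array","items":{"type":"array","items":{"type":"number"}}},"xyz":{"type":"array","items":{"type":"array","items":{"type":"number"}}},"fingers":{"type":"array","items":{"type":"number"}}},"required":["twist","xyz","fingers"]}

```bash
mkdir -p pics; ls; cat > h.py <<'E'
import numpy as np, cv2
from plant import manip, vision, job
def grab(n,f):
    im=vision.grab_frame(n); cv2.imwrite('pics/'+f,im[:,:,::-1]); return im
from scipy.spatial.transform import Rotation as R
def cal(n):
    c=vision.get_calibration(n); q=c['orientation']; return np.array(c['camera_matrix']),c['k1'],np.array(c['origin']),R.from_quat([q[1],q[2],q[3],q[0]]).as_matrix()
def ray(n,u,v):
    K,k1,o,M=cal(n)
    d=np.linalg.solve(K,[u,v,1])[:2]; s=d.copy()
    for _ in range(30): s=d/(1+k1*(s@s))
    return o,M@np.array([s[0],-s[1],-1])
def onz(n,u,v,z):
    o,d=ray(n,u,v); return o+d*(z-o[2])/d[2]
def proj(n,p):
    K,k1,o,M=cal(n); c=M.T@(np.array(p)-o); s=np.array([c[0],-c[1]])/-c[2]; s=s*(1+k1*(s@s)); return (K@[s[0],s[1],1])[:2]
E
python3 - <<'E'
from h import *
print(manip.state())
for n in('scene','top'):
    grab(n,n+'0.png'); print(n,cal(n))
    for l in ('dial_lime','dial_lime_grip'):
        for r in vision.spot_in(n,l): print(l,r)
E
```

```text
pics
{'time': 0.0, 'joint_pos': array([-1.33298935e+00,  5.33391918e-02,  1.61434103e+00,  3.85979575e-05,
        1.47599006e+00, -1.19013773e-01]), 'joint_vel': array([ 0.00181272, -0.00174895, -0.00130844, -0.00045932,  0.00107115,
       -0.00132958]), 'joint_efforts': array([-3.50687369e-03, -3.93692493e+01, -3.70176101e+01, -3.17300464e-04,
        7.09454980e-03, -3.98947137e-06]), 'tool_pos': array([ 0.21816145, -0.58500605,  0.23004588]), 'tool_rot': array([ 0.58025486,  0.40382949,  0.58133547, -0.40283386]), 'contact_force': array([ 0.32969453, -0.02551793, -0.26002377]), 'ft_torque': array([-0.00998022,  0.00290881,  0.02659307]), 'gripper_width': 1.0030103480987242}
scene (array([[522.72996329,   0.        , 317.26752235],
       [  0.        , 522.72996329, 242.21710507],
       [  0.        ,   0.        ,   1.        ]]), 0.03856168702958067, array([ 1.02425024, -0.02536776,  0.78502563]), array([[ 0.00491584, -0.77973476,  0.62609068],
       [ 0.99982195, -0.00757409, -0.01728303],
       [ 0.01821825,  0.62606416,  0.7795587 ]]))
dial_lime {'extent': [185.8, 178.2,
[... 182 characters left out ...]
ent': [159.7, 293.8, 30.4, 32.4], 'score': 0.57}
top (array([[512.78730257,   0.        , 315.75267214],
       [  0.        , 512.78730257, 240.50781207],
       [  0.        ,   0.        ,   1.        ]]), 0.0034390980316826476, array([3.28201557e-01, 7.81206722e-04, 9.12145996e-01]), array([[ 0.0097799 ,  0.99232237, -0.12329102],
       [-0.99984901,  0.00793323, -0.01546024],
       [-0.01436345,  0.12342361,  0.99225012]]))
dial_lime {'extent': [487.3, 324.8, 25.0, 32.2], 'score': 0.97}
dial_lime {'extent': [480.2, 167.2, 29.0, 33.0], 'score': 0.65}
dial_lime_grip {'extent': [481.5, 168.6, 31.7, 32.7], 'score': 0.98}
dial_lime_grip {'extent': [484.2, 325.4, 30.5, 29.0], 'score': 0.91}
```

View pics/scene0.png

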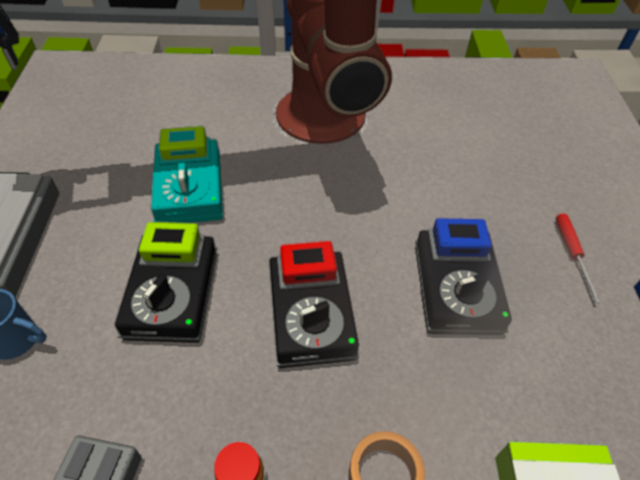

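View pics/top0.png

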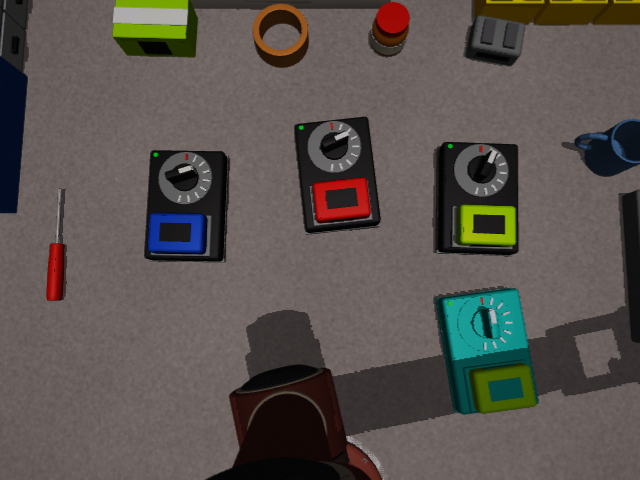

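Candidates for the lime dial in the top view are:
- Black charger with the lime pack, (482,169).
- Turquoise look-alike, (486,323).
- Red-pack charger, (334,147).
- Blue-pack charger, (185,178).

I choose (482,169), which is (160,293) in the scene view, and check it in a close crop.

```bash
python3 - <<'E'
import cv2,numpy as np
a=cv2.imread('pics/top0.png')[130:210,440:520]; b=cv2.imread('pics/scene0.png')[250:340,115:205]
cv2.imwrite('pics/crop0.png',np.hstack([cv2.resize(a,(400,400),interpolation=cv2.INTER_CUBIC),cv2.resize(b,(400,400),interpolation=cv2.INTER_CUBIC)]))
E
```

```text
(no output)
```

View pics/crop0.png

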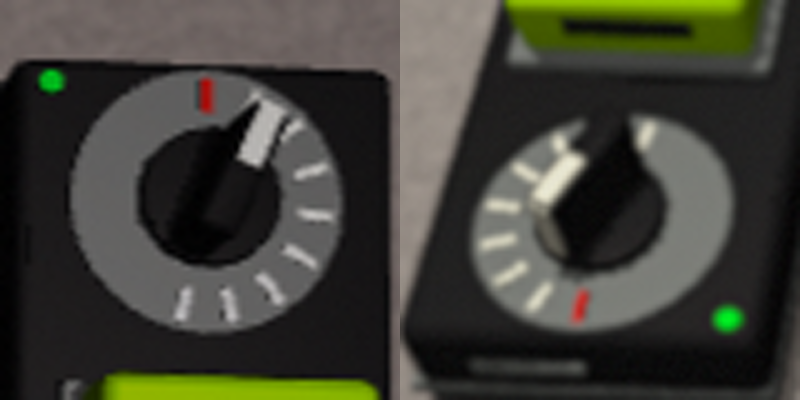

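The crop confirms it: a black charger with a lime pack, red zero mark pointing away from the robot, and the pointer near click 1. Next I measure it.

```bash
python3 - <<'E'
from h import *
from scipy.optimize import least_squares
T=lambda x,y:(440+x/5-.4,130+y/5-.4); S=lambda x,y:(115+(x-400)*90/400-.4,250+y*90/400-.4)
def tri(a,b):
    o1,d1=ray('top',*a);o2,d2=ray('scene',*b)
    t=np.linalg.lstsq(np.c_[d1,-d2],o2-o1,rcond=None)[0]; p=o1+d1*t[0];q=o2+d2*t[1]; return (p+q)/2,np.linalg.norm(p-q)
for nm,a,b in [('red',T(206,95),S(580,306)),('m1?',T(312,171),S(495,242)),('m4',T(315,215),S(500,205)),('m5',T(302,258),S(525,170)),('ptr outer top',T(270,103),S(540,190)),('ptr inner',T(250,160),S(577,158)),('led',T(51,81),S(728,319))]:
    print(nm,*tri(a,b))
marks=[T(206,95),T(290,130),T(312,171),T(315,215),T(302,258),T(270,290),T(228,305),T(183,305)]
sm=[S(580,306),S(508,272),S(495,242),S(500,205),S(525,170),S(560,140),S(645,135)]; ks=[0,2,3,4,5,6,8]
for n,ms,k in(('top',marks,[0,2,3,4,5,6,7,8]),('scene',sm,ks)):
    P=np.array([onz(n,*m,0.057)[:2] for m in ms]);k=np.array(k)
    f=lambda x:(np.c_[x[0]+x[2]*np.cos(x[3]-np.radians(24)*k),x[1]+x[2]*np.sin(x[3]-np.radians(24)*k)]-P).ravel()
    r=least_squares(f,[*P.mean(0),.035,0]);print(n,r.x,np.degrees(r.x[3]),np.abs(r.fun).max())
E
```

```text
red [ 0.59567883 -0.267258    0.05510991] 0.00012492958183344015
m1? [ 0.56913247 -0.30262179  0.05516438] 0.0004849195177424892
m4 [ 0.55366638 -0.30344196  0.05571822] 0.001486569722008736
m5 [ 0.53849011 -0.29784502  0.05624339] 0.0005289766401516173
ptr outer top [ 0.57813895 -0.27317479  0.10328324] 0.0010382631733112527
ptr inner [ 0.56065282 -0.26657286  0.09754023] 0.001751949964219035
led [ 0.60052876 -0.21443539  0.0545624 ] 0.00020071363772273317
top [ 0.55827708 -0.26553792  0.03738374 -0.03469416] -1.9878287278569973 0.0005994819650305683
scene [ 0.55884203 -0.26571848  0.03814212 -0.03079781] -1.7645843501621226 0.0018945441608371194
```

```bash
python3 - <<'E'
from h import *
s=manip.state(); q=s['tool_rot']; M=R.from_quat([q[1],q[2],q[3],q[0]]).as_matrix(); print(M.round(4)); print('jaw yaw',np.degrees(np.arctan2(M[1,2],M[0,2])), s['time'])
print('dpos cm',(np.array([.5586,-.2656,.16])-s['tool_pos'])*100)
# tilt correction rotvec
x=M[:,0]; print('tilt fix',np.cross(x,[0,0,-1]))
E
```

```text
[[-2.000e-04  9.370e-01  3.492e-01]
 [ 6.000e-04  3.492e-01 -9.370e-01]
 [-1.000e+00  1.000e-04 -7.000e-04]]
jaw yaw -69.56082713790373 0.3
dpos cm [34.03645631 31.98263571 -7.08852909]
tilt fix [-0.00064484 -0.00017777 -0.        ]
```

Call:
servo_tool(twist=[[0, 0, 0.17], [0, 0, 0.17], [0, 0, 0.17], [0, 0, 0.17], [0, 0, 0.17], [0, 0, 0.17], [0, 0, 0.17], [0, 0, 0.17]], xyz=[[2.4, 2.3, 0], [2.4, 2.3, 0], [2.4, 2.3, 0], [2.4, 2.3, 0], [2.4, 2.3, 0], [2.4, 2.3, 0], [2.4, 2.3, 0], [2.4, 2.3, 0]], fingers=[0.55, 0.55, 0.55, 0.55, 0.55, 0.55, 0.55, 0.55])

```text
time: 1.3
tool_pos: [0.411, -0.4008, 0.2313]
tool_rot: [0.705, -0.054, 0.705, 0.054]
contact_force: [-0.7, -0.4, 0.1]
gripper_width: 0.549
```

Call:
servo_tool(twist=[[0, 0, 0.17], [0, 0, 0.17], [0, 0, 0.17], [0, 0, 0.17], [0, 0, 0.17], [0, 0, 0.19], [0, 0, 0], [0, 0, 0]], xyz=[[2.4, 2.3, 0], [2.4, 2.3, 0], [2.4, 2.3, 0], [2.4, 2.3, 0], [2.4, 2.3, -3], [2.4, 2.3, -4], [0.4, 0, 0], [0, 0, 0]], fingers=[0.55, 0.55, 0.55, 0.55, 0.55, 0.55, 0.55, 0.55])

```text
time: 2.3
tool_pos: [0.5586, -0.2642, 0.1622]
tool_rot: [0.587, -0.394, 0.587, 0.394]
contact_force: [-0.1, 0.1, 0.3]
gripper_width: 0.549
```

```bash
python3 - <<'E'
from h import *
s=manip.state(); q=s['tool_rot']; M=R.from_quat([q[1],q[2],q[3],q[0]]).as_matrix(); print('jaw yaw',np.degrees(np.arctan2(M[1,2],M[0,2])), s['time'],s['tool_pos'],s['joint_pos'],s['gripper_width'],s['contact_force'],M[:,0])
print('dpos cm',(np.array([.5586,-.2656,.069])-s['tool_pos'])*100)
grab('top','top1.png');b=grab('scene','scene1.png')[200:360,60:273,::-1]
cv2.imwrite('pics/crop1.png',cv2.resize(b,None,fx=3.5,fy=3.5))
E
```

```text
jaw yaw 67.72235844432954 2.3 [ 0.55861149 -0.26424116  0.16222248] [-5.61969776e-01  8.64045461e-02  1.69499847e+00 -5.28280120e-04
  1.35915739e+00 -1.74383752e+00] 0.5494349523197375 [-0.07726275  0.1336854   0.33455376] [ 5.98308706e-04 -9.87115638e-04 -9.99999334e-01]
dpos cm [-1.14856986e-03 -1.35883514e-01 -9.32224830e+00]
```

View pics/crop1.png

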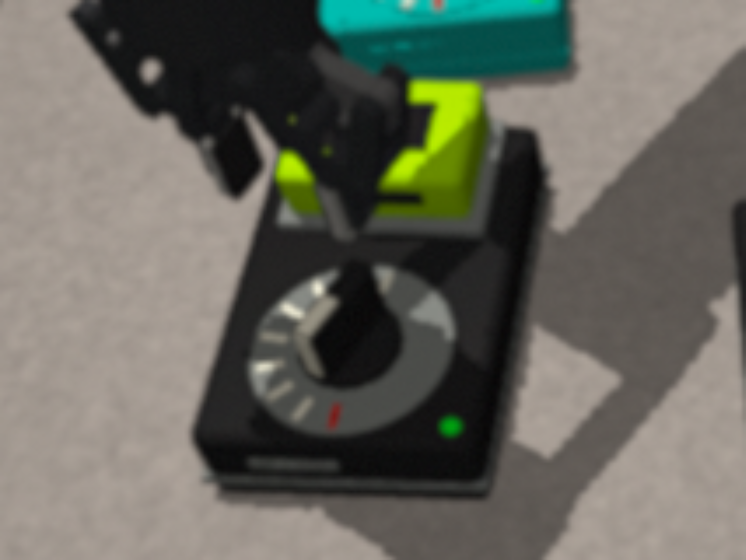

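View pics/top1.png

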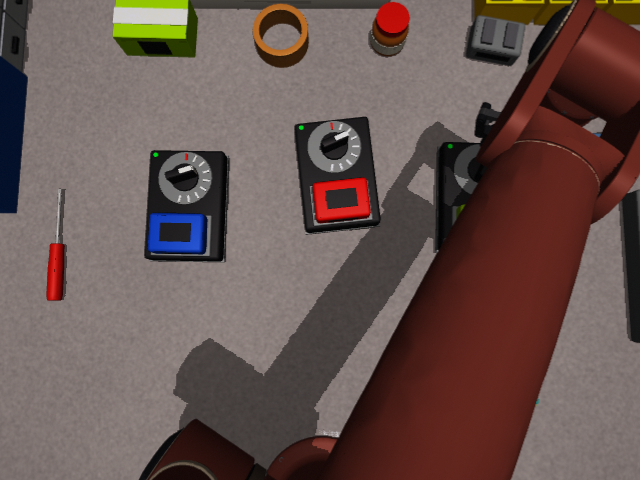

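The crop shows the open fingers above and behind the dial. Before descending I check the bar angle by overlaying a model outline on the first pictures.

```bash
python3 - <<'E'
from h import *
out=[]
for val in (18,24,30,48):
  a=np.radians(-1.9-val); row=[]
  for n,(v0,u0) in (('top',(130,440)),('scene',(250,115))):
    im=cv2.imread(f'pics/{n}0.png')[v0:v0+90,u0:u0+90]; im=cv2.resize(im,None,fx=3.3,fy=3.3,interpolation=cv2.INTER_CUBIC)
    for z in (.098,.064):
      P=[]
      for l,w in ((.023,.007),(.023,-.007),(-.023,-.007),(-.023,.007)):
        P.append((proj(n,[.5586+l*np.cos(a)-w*np.sin(a),-.2656+l*np.sin(a)+w*np.cos(a),z])-[u0,v0]+.5)*3.3)
      cv2.polylines(im,[np.int32(P)],True,(0,255,255) if z>.09 else (255,100,0),1)
    cv2.putText(im,str(val),(5,20),0,.6,(255,255,255),1); row.append(im)
  out.append(np.vstack(row))
o=np.hstack(out); cv2.imwrite('pics/ov.png',cv2.resize(o,(800,int(o.shape[0]*800/o.shape[1]))))
E
```

```text
(no output)
```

View pics/ov.png

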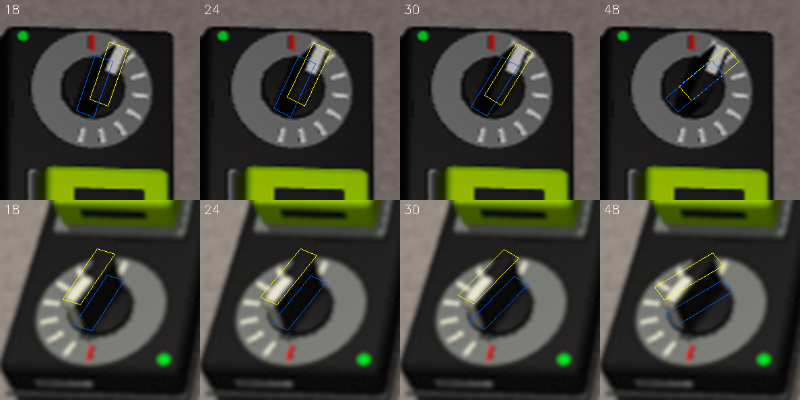

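The overlay fits best at about 24–28°, so click 1. I'll trim the yaw, go down, then close.

Call:
servo_tool(twist=[[0, 0, -0.06], [0, 0, 0], [0, 0, 0], [0, 0, 0], [0, 0, 0], [0, 0, 0]], xyz=[[0, -0.14, -2], [0, 0, -3], [0, 0, -2.3], [0, 0, -1.5], [0, 0, -0.5], [0, 0, 0]], fingers=[0.55, 0.55, 0.55, 0.55, 0.55, 0.55])

```text
time: 3.15
tool_pos: [0.5586, -0.2655, 0.0691]
tool_rot: [0.599, -0.377, 0.598, 0.376]
contact_force: [0.8, 0.0, -0.6]
gripper_width: 0.55
```

Call:
servo_tool(twist=[[0, 0, 0], [0, 0, 0], [0, 0, 0], [0, 0, 0], [0, 0, 0], [0, 0, 0]], xyz=[[0, 0, 0], [0, 0, 0], [0, 0, 0], [0, 0, 0], [0, 0, 0], [0, 0, 0]], fingers=[0.35, 0.2, 0.1, 0, 0, 0])

```text
time: 3.9
tool_pos: [0.5587, -0.2656, 0.0693]
tool_rot: [0.598, -0.377, 0.598, 0.376]
contact_force: [-3.4, -0.4, 5.9]
gripper_width: 0.152
```

```bash
cat > st.py <<'E'
from h import *
import sys
s=manip.state(); q=s['tool_rot']; M=R.from_quat([q[1],q[2],q[3],q[0]]).as_matrix(); print('jaw yaw',np.degrees(np.arctan2(M[1,2],M[0,2])), s['time'],s['tool_pos'],'j6',s['joint_pos'][5],s['gripper_width'],s['contact_force'],s['ft_torque'])
b=grab('scene',sys.argv[1])[200:360,60:273,::-1]
cv2.imwrite('pics/c_'+sys.argv[1],cv2.resize(b,None,fx=3.5,fy=3.5))
E
python3 st.py s2.png
```

```text
jaw yaw 64.37168912933244 3.9 [ 0.55865854 -0.2655663   0.06932378] j6 -1.687061213915451 0.15229917856472547 [-3.44511542 -0.40397181  5.9348316 ] [-0.16080049  0.39044775  0.00291012]
```

View pics/c_s2.png

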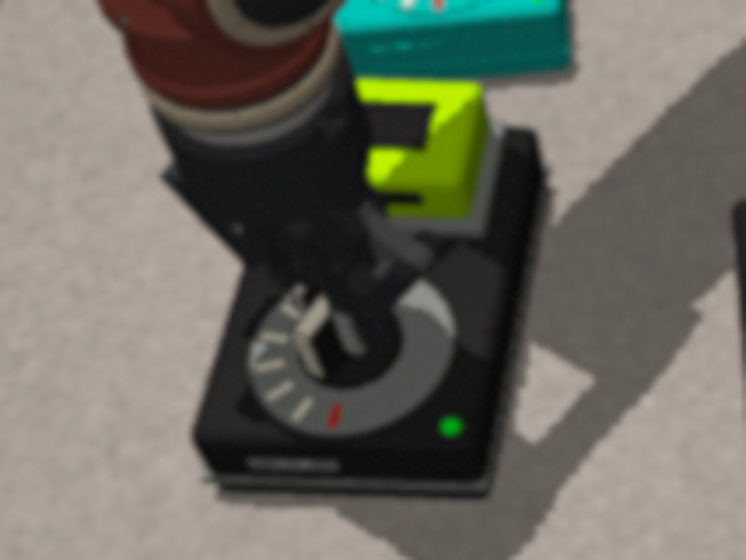

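The bar is gripped: the opening reads about 13 mm and the pads sit on either side of the pointer. Now I turn it three clicks clockwise.

Call:
servo_tool(twist=[[0, 0, -0.14], [0, 0, -0.14], [0, 0, -0.14], [0, 0, -0.14], [0, 0, -0.14], [0, 0, -0.14], [0, 0, -0.14], [0, 0, -0.14]], xyz=[[0, 0, 0], [0, 0, 0], [0, 0, 0], [0, 0, 0], [0, 0, 0], [0, 0, 0], [0, 0, 0], [0, 0, 0]], fingers=[0, 0, 0, 0, 0, 0, 0, 0])

```text
time: 4.95
tool_pos: [0.5598, -0.2649, 0.0693]
tool_rot: [0.708, 0.0, 0.706, -0.0]
contact_force: [1.5, 1.1, 3.2]
gripper_width: 0.157
```

Call:
servo_tool(twist=[[0, 0, -0.14], [0, 0, 0], [0, 0, 0]], xyz=[[0, 0, 0], [0, 0, 0], [0, 0, 0]], fingers=[0, 0, 0])

```text
time: 5.32
tool_pos: [0.5599, -0.265, 0.0694]
tool_rot: [0.707, 0.047, 0.704, -0.048]
contact_force: [4.5, 1.9, 4.5]
gripper_width: 0.157
```

```bash
python3 st.py s3.png
```

```text
jaw yaw -7.70406098770982 5.325 [ 0.55993789 -0.26495262  0.06935076] j6 -0.4291255752339204 0.15687904686742152 [4.50620265 1.93906393 4.45339955] [ 0.29916864 -0.78983731 -0.03914129]
```

View pics/c_s3.png

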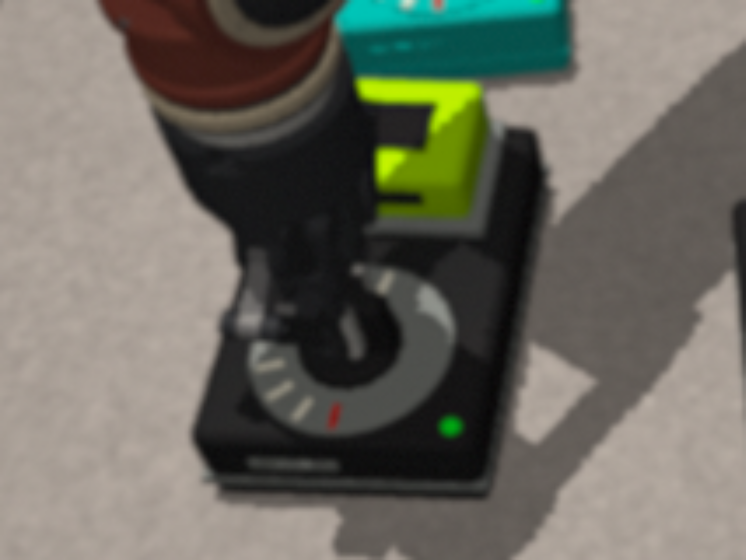

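The dial turned with the tool and the jaw yaw is -7.7°. The gripper hides the pointer, so I release, rise and move aside to look.

Call:
servo_tool(twist=[[0, 0, 0], [0, 0, 0], [0, 0, 0], [0, 0, 0], [0, 0, 0], [0, 0, 0], [0, 0, 0], [0, 0, 0]], xyz=[[0, 0, 0], [0, 0, 0], [0, 0, 0], [0, 0, 2], [0, 0, 4], [0, 0, 5], [0, 0, 5], [0, 0, 0]], fingers=[0.3, 0.5, 0.5, 0.5, 0.5, 0.5, 0.5, 0.5])

```text
time: 6.38
tool_pos: [0.561, -0.2668, 0.2368]
tool_rot: [0.709, 0.046, 0.701, -0.05]
contact_force: [-0.9, -1.5, 0.2]
gripper_width: 0.499
```

Call:
servo_tool(twist=[[0, 0, 0], [0, 0, 0], [0, 0, 0], [0, 0, 0], [0, 0, 0], [0, 0, 0], [0, 0, 0], [0, 0, 0]], xyz=[[-3, -4, 0], [-5, -4, 0], [-5, -4, 0], [-5, -4, 0], [-5, -4, 0], [-5, -4, 0], [-3, -4, 0], [0, 0, 0]], fingers=[0.5, 0.5, 0.5, 0.5, 0.5, 0.5, 0.5, 0.5])

```text
time: 7.38
tool_pos: [0.2517, -0.5419, 0.228]
tool_rot: [0.705, 0.05, 0.706, -0.05]
contact_force: [0.6, 0.8, -0.8]
gripper_width: 0.5
```

```bash
python3 st.py s4.png; python3 - <<'E'
from h import *
grab('top','top4.png')
out=[]
for val in (None,72,96,120):
  row=[]
  for n,f,(v0,u0) in (('top','top4.png',(130,440)),('scene','s4.png',(250,115))):
    im=cv2.imread(f'pics/{f}')[v0:v0+90,u0:u0+90]; im=cv2.resize(im,None,fx=3.3,fy=3.3,interpolation=cv2.INTER_CUBIC)
    if val:
     a=np.radians(-1.9-val)
     for z in (.098,.064):
      P=[]
      for l,w in ((.023,.007),(.023,-.007),(-.023,-.007),(-.023,.007)):
        P.append((proj(n,[.5586+l*np.cos(a)-w*np.sin(a),-.2656+l*np.sin(a)+w*np.cos(a),z])-[u0,v0]+.5)*3.3)
      cv2.polylines(im,[np.int32(P)],True,(0,255,255) if z>.09 else (255,100,0),1)
    row.append(im)
  out.append(np.vstack(row))
o=np.hstack(out); cv2.imwrite('pics/ov4.png',cv2.resize(o,(800,int(o.shape[0]*800/o.shape[1]))))
E
```

```text
jaw yaw -8.085286240392302 7.375 [ 0.25170111 -0.54188911  0.22803373] j6 -1.1190772100772284 0.49977490575810635 [ 0.59748213  0.82773496 -0.7697634 ] [ 0.01865401 -0.02648262 -0.00055494]
```

View pics/ov4.png

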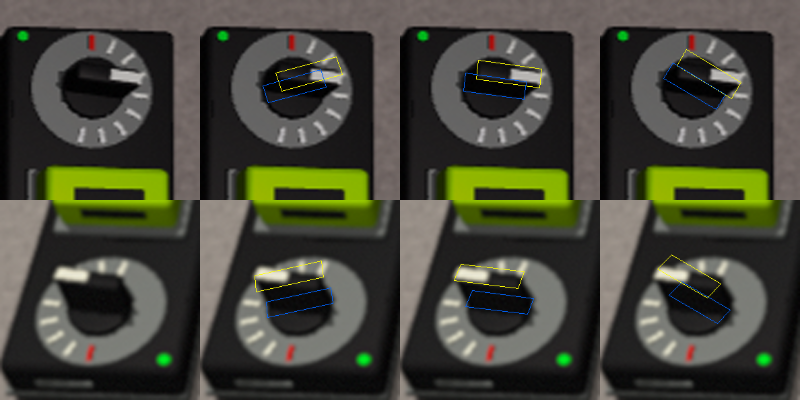

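View pics/top4.png

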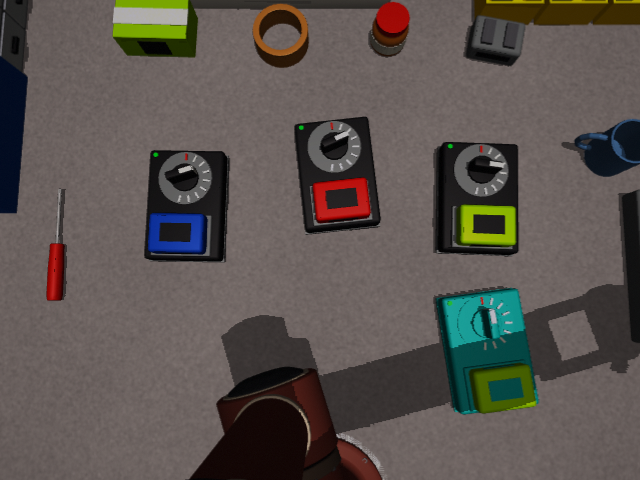

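The pointer now fits the 96° (four hours) outline in both views, and the blue and red dials look unchanged. The arm is clear, so I hand in.

```bash
python3 -c "
from h import *
print(job.job_done())"
```

```text
the job is handed in; nothing more can be done
None
```

I set the dial of the lime-green charger from click 1 to click 4, four hours, and handed the job in about 7.5 s into the 32 s allowed. The job call gives no verdict, so success rests on my own checks.

- **Turn:** I gripped the dial's bar, turned it about 72° clockwise, let go, rose straight up and moved the arm well clear.
- **Dial position:** In both final camera views the pointer matches the model outline at 96°. It does not match the outlines at 72° or 120°.
- **Bystanders:** The blue and red dials look the same as at the start, judged by eye in the top view.
- **Contact:** The force readings were near zero at the end (under 1 N on each axis), so the robot was touching nothing.
- **Small disagreement:** My first two-view estimate put the dial at about 19°, while the outline overlay showed 24–28° (click 1). I used the overlay, and the tool yaw of 64.4° once gripped agreed with click 1.

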